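# Check the griddle with the surface thermometer

## Robot

A 6-joint arm with a two-finger parallel gripper is mounted at the origin on the work surface. World frame = base frame: x ahead of the robot, y to its left, z up, the work surface at z = 0. Lengths are in m, angles in rad, forces in N, time in s.
With the tool pointing down it reaches from about 0.325 to 0.9 m from the base axis. Payload 6.1 kg.
Tool frame: the origin (TCP) lies at the very end of the fingers, on their centre line; the grasp point (between the pads) lies 19 mm behind it; z points along the fingers, x is the direction in which the jaws open and shut, and the axes are right-handed (so a half turn about z gives the same grasp; the last joint's range is limited). The gripper opens to 87 mm and grips with 3 to 60 N. Pads are 19 mm wide; open, the fingers measure 117 mm over their backs; the gripper's body (75 mm by 190 mm) begins 51 mm behind the grasp point.
Start: joints at [1.189, 0.22, 1.526, -0, 1.395, -0.126], TCP at [0.158, 0.605, 0.223] pointing down, gripper open.
Joint ranges: [-2.98, 2.98], [-0.91, 2.08], [0.09, 2.57], [-1.24, 4.39], [0.2, 2.65], [-2.68, 2.68]. Speed limits (rad/s): [2.57, 2.57, 3.01, 3.14, 3.14, 3.14].

## Interface

Orientations are given as a rotation vector (axis times angle).
In Python, from plant import robot gives the robot as it stands.
- The arm moves only by the shell command python3 -m handwheel 'ROWS'. ROWS is JSON, a list of rows, each an object of numbers: "dx", "dy", "dz": the shift along the tool's x, y, z in m; "wx", "wy", "wz": the turn, a rotation vector about the tool's x, y, z in degrees; "fingers": the gripper command: -1 is shut, 1 is fully open, values between are in proportion. A call has 1 to 20 rows; each row is the pose to reach, as a shift and turn from the pose measured when the call began, along the tool's axes at that moment; what a row does not reach only later rows make up. A row lasts 1/8 s, in which the tool goes at most 62.5 mm and 10.7 degrees, less where a joint would pass 70% of its speed; a pose out of reach is approached as far as the arm can. A call with a gripper value outside its range is refused whole. The fingers move at their own pace and stop on an object; the grip force is fixed at half the most. Time passes only in rows, so rows that repeat a pose let the fingers close. It gives the time, the measured TCP pose, the force and the opening at its end, in the units of the state.
- robot.get_obs(): the state, without advancing time (a new reading comes with each control period).
- robot.read_camera(name): name is "scene" or "top" or "wrist"; returns a dict with "frame" (480x640x3 uint8, red, green, blue), "range_z" (480x640 float32, m along the optical axis (not along the pixel's ray), 0 where there is no reading), "fx", "fy", "cx", "cy" (pixels), "world_to_cam" (4x4, takes a point from world to camera coordinates). Camera axes: x right, y up, looking along -z (the intrinsics and any distortion apply to the point x, -y, -z); pixel columns grow to the right and rows downward; lengths in m; the calibration is good to about 2 mm. The wrist camera is an equidistant fisheye: a pixel r from the principal point sees the ray r / f radians off the axis. A picture is of the moment at which its call begins.
- robot.job_done(): hands the job in, once; it reports no verdict.
The state is a dict: "clock": time; "joint_positions": joint angles; "qd": joint speeds; "joint_torque": joint torques, N m; "tcp_pos": TCP position; "ee_rot": TCP orientation; "ft_force": force on the tool from outside, world axes, zero at the start; "ft_torque": the same for the moment, N m; "width": finger opening in m.
Only numpy, scipy, OpenCV 4.12 (cv2) and the standard library are available. Lean on these libraries where they do the work, as an engineer would, in place of code of your own. Each camera call takes 0.05 s, during which the arm holds its last target.

## Task

Pull the drawer of the small wooden chest out to its stop, lift the surface thermometer up out of its holder block and hold it upright on the round iron griddle, with its sprung tip on the centre of the ring mark (not the bar mark), pressed gently so that the tip is about half pushed in. Leave the drawer open with the holder block in it, do not disturb the tableware, and finish still gripping the thermometer in place, without letting go.

Things in the scene. Friction and masses are not known exactly. Their poses are not given: they have to be found in the camera images.
- chest: Light wood table-top chest with one drawer, fixed: 220 mm deep, 200 wide, 132 tall. Origin on the table under the middle of its front; its -x axis is the way the drawer slides out, roughly towards the robot; z up. It stands left or right, the griddle on the other side. The drawer's front panel tops out 115 mm above the table, its other walls at 52 mm; inside width 156 mm, inside floor at 22 mm.
- drawer (a joint): How far the drawer is pulled out, in m: 0 shut, 0.12 at its stop. It starts 0 to 0.015 open, slides with about 1.5 N of friction and stays where it is left.
- drawer_handle (a point): Middle of the drawer's handle, which moves with the drawer: a horizontal dark steel bar, 10 mm thick and 100 mm long along the chest's y axis, 50 mm in front of the drawer's face (45 mm clear gap behind the bar) and 106 mm above the table; posts at 45 mm either side of the middle. It can be pinched from above.
- holder: Loose brown wood block, 60 x 60 x 45 mm tall, 0.35 kg, standing in the drawer (underside 22 mm above the table), with an upright 17 mm hole in its top in which the thermometer stands. Origin at the centre of its underside. It rides along with the drawer.
- probe: Dial surface thermometer, 80 mm long, 0.15 kg, standing upright in the holder: round black head (34 mm diameter, 40 tall, dial on top), below it a 12 mm steel sleeve and the sprung tip. Origin at the very end of the free tip; z up along it. The head runs from z = 40 to 80 mm; its underside rests on the block's top, 67 mm above the table; the rest hangs in the hole, 2 mm loose all round.
- tip (a joint): How far the tip is pushed into the thermometer, in m: 0 free, 0.010 bottomed. A spring pushes it out: 0.9 N to start moving it, 3.9 N at the end of travel, 2.4 N half in. The tip is a 10 mm ball.
- tip_end (a point): The lowest point of the thermometer's tip; moves up into the thermometer as the tip is pressed.
- griddle: Round cast iron griddle plate, 240 mm across, on a round stand, fixed to the table; its flat top is 55 mm above the table. Two loop handles stick out of its rim along its own y axis, lower than the top. Origin on the table under its centre. It may be turned to any angle.
- ring_mark (a point): Centre of the ring mark on the griddle's top surface: a thin steel-coloured ring of 28 mm diameter let flush into the plate, 60 mm from the plate's centre along the griddle's +x axis. Opposite, 60 mm out along -x, is a plain straight bar mark 34 mm long, which is not the target.
- dish: Small black sauce dish, 76 mm across and 24 mm tall, between chest and griddle, nearer the robot. Leave it alone. Origin under its centre.
- mug: White mug, 76 mm across and 85 mm tall, out to one side. Leave it alone. Origin under its centre.
- bowl: Blue glazed bowl, 116 mm across and 50 mm tall, out to the other side. Leave it alone. Origin under its centre.
- stickcup: Dark round cup of chopsticks, 60 mm across, 100 mm tall, sticks up to 200 mm, near the centre line, beyond the dish. Leave it alone. Origin under its centre.

How it is judged:
On the way, in this order (a step that is already met when the one before it is completed fails the run):
1. the drawer is pulled out to its stop (value of joint drawer above 0.112 m), for 0.2 s.
2. the thermometer is lifted clear of the holder block in the fingers (z of probe in the frame of holder above 0.048 m and contact force between the fingers and probe above 1 N), for 0.2 s.
At the end, for the whole second after the job is handed in: Fingers still gripping the thermometer, upright within 7 degrees and still, tip within 8 mm of the ring's centre and pushed in 2 to 8.5 mm (about 1.5 to 3.5 N), robot not touching the griddle; drawer open over 100 mm with the holder block standing in it (horizontal distance between tip_end and ring_mark below 0.008 m and angle between probe's own z axis and vertical below 0.12 rad and value of joint tip between 0.002 and 0.0085 m and contact force between tip and griddle above 0.8 N and contact force between probe and griddle below 6 N and contact force between the fingers and probe above 1 N and contact force between the arm and griddle below 0.5 N and linear speed of probe below 0.02 m/s and value of joint drawer above 0.1 m and height (world z) of holder below 0.035 m and horizontal distance between holder and drawer_handle below 0.2 m and angle between holder's own z axis and vertical below 0.2 rad); the arm keeps its last pose, push and grip.
It fails at once if the thermometer is pressed on the griddle with more than 15 N (contact force between probe and griddle above 15 N).
It fails at once if the tableware is disturbed (moved over 25 mm) (distance of any of dish, mug, bowl, stickcup from where it was at the start of the episode above 0.025 m).
It also fails if it takes over 54 s, if anything falls off the work surface, if the arm or the gripper's body presses on something with over 40 N, if the wrist force passes 120 N, or if a joint passes its speed limit or range.

## Working session

There is one attempt and no reset: what is moved stays moved. The work goes in short steps, Python scripts to look and compute and a shell command to move; the robot and the scene stay as the last step left them, time stands still between calls to the robot, and variables do not carry over. Pictures are saved under pics/ and viewed, and the job is handed in when it is done.

```bash
ls; mkdir -p pics
python3 - <<'E'
from plant import robot
import cv2,numpy as np
o=robot.get_obs()
for k,v in o.items(): print(k,np.round(v,4))
for n in ["scene","top","wrist"]:
    c=robot.read_camera(n); cv2.imwrite(f"pics/{n}0.png",c["frame"][:,:,::-1])
    np.savez(f"{n}0.npz",**c)
    print(n,c["fx"],c["fy"],c["cx"],c["cy"],[k for k in c]);print(np.round(c["world_to_cam"],3))
E
```

```text
pics
clock 0.0
joint_positions [ 1.1889  0.2212  1.5276 -0.      1.3947 -0.1261]
qd [ 0.0007 -0.001  -0.0004 -0.0003 -0.0004 -0.0023]
joint_torque [ 1.30000e-03 -4.94631e+01 -3.87373e+01  6.99000e-02  5.74000e-02
 -2.00000e-04]
tcp_pos [0.1579 0.6041 0.2214]
ee_rot [ 2.4858  1.9194 -0.0026]
ft_force [-0.312  -0.3424 -0.0448]
ft_torque [ 0.0403  0.0374 -0.0034]
width 0.087
scene 612.068421108518 612.068421108518 327.592316248589 245.06039932633922 ['frame', 'range_z', 'fx', 'fy', 'cx', 'cy', 'world_to_cam']
[[-0.684  0.73  -0.008  0.405]
 [-0.496 -0.456  0.739  0.229]
 [ 0.536  0.509  0.674 -1.923]
 [ 0.     0.     0.     1.   ]]
top 499.24462915158387 499.24462915158387 320.8655370326476 239.77260266831644 ['frame', 'range_z', 'fx', 'fy', 'cx', 'cy', 'world_to_cam']
[[ 0.008 -1.     0.004 -0.031]
 [ 0.991  0.009  0.13  -0.576]
 [-0.13   0.003  0.992 -1.462]
 [ 0.     0.     0.     1.   ]]
wrist 371.64829954431775 371.64829954431775 321.92847999507666 238.04711257592712 ['frame', 'range_z', 'fx', 'fy', 'cx', 'cy', 'world_to_cam']
[[ 0.253  0.968 -0.002 -0.624]
 [-0.937  0.244 -0.252  0.031]
 [-0.243  0.066  0.968 -0.389]
 [ 0.     0.     0.     1.   ]]
```

View pics/scene0.png

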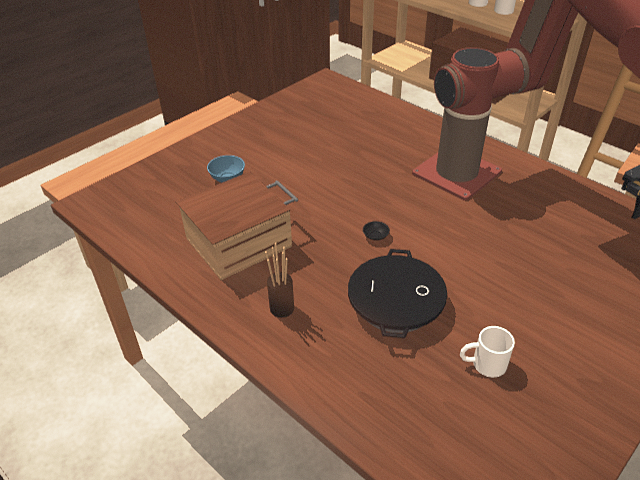

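View pics/top0.png

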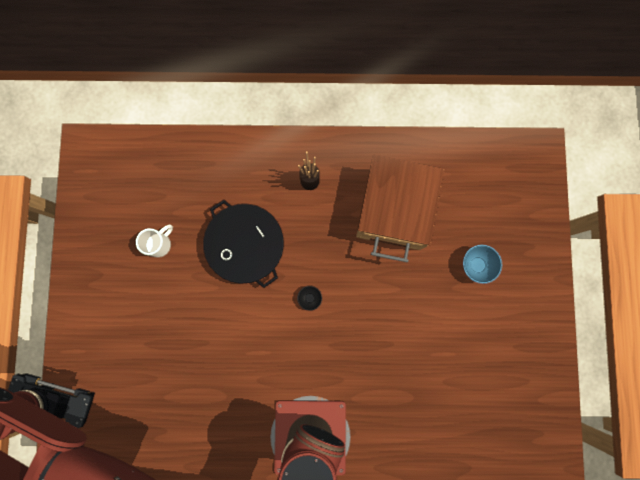

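View pics/wrist0.png

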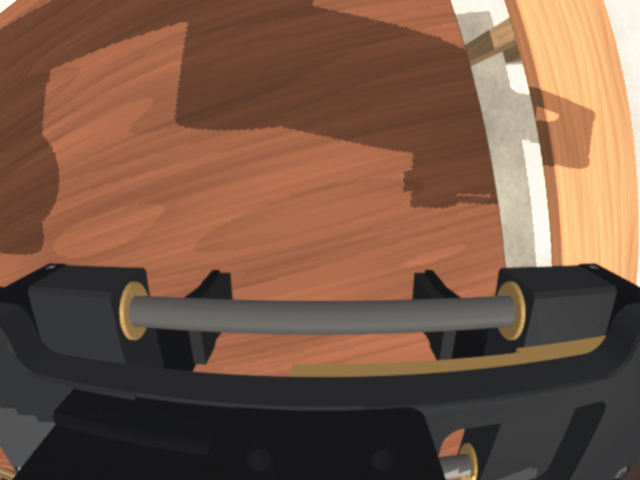

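The top view shows the ring mark at (226,254), the bar mark at (260,231), the handle bar from about (374,256) to (408,260), and the chest on the right. The scene view shows the ring at (422,291) and the handle at about (268,183)-(297,200). Next I segment and triangulate these.

```bash
cat > h.py <<'E'
import numpy as np, cv2
def ray(c,u,v,fish=False):
    T=np.array(c["world_to_cam"]);R=T[:3,:3];o=-R.T@T[:3,3]
    a=(u-float(c["cx"]))/float(c["fx"]);b=(v-float(c["cy"]))/float(c["fy"])
    if fish:
        th=np.hypot(a,b);s=np.sin(th)/th if th>1e-9 else 1.
        d=np.array([a*s,-b*s,-np.cos(th)])
    else: d=np.array([a,-b,-1.])
    d=R.T@d
    return o,d/np.linalg.norm(d)
def plane(c,u,v,z,fish=False):
    o,d=ray(c,u,v,fish);return o+d*(z-o[2])/d[2]
def tri(rs):
    A=sum(np.eye(3)-np.outer(d,d) for o,d in rs);b=sum((np.eye(3)-np.outer(d,d))@o for o,d in rs)
    p=np.linalg.solve(A,b);return p,[np.linalg.norm(np.cross(d,p-o)) for o,d in rs]
def pix(c,p):
    T=np.array(c["world_to_cam"]);q=T[:3,:3]@p+T[:3,3]
    return c["cx"]+c["fx"]*q[0]/-q[2],c["cy"]+c["fy"]*q[1]/q[2]
def blobs(c,roi,f,amin=8):
    u0,v0,u1,v1=roi;im=c["frame"][v0:v1,u0:u1].astype(int)
    m=f(im).astype(np.uint8);n,l,s,ce=cv2.connectedComponentsWithStats(m)
    r=[]
    for i in range(1,n):
        if s[i,4]>=amin: r.append((s[i,4],ce[i]+[u0,v0],s[i,:4]+[u0,v0,0,0],(l==i)))
    return r
E
python3 - <<'E'
from h import *
t=np.load("top0.npz");s=np.load("scene0.npz")
bright=lambda im: im.min(2)>110
for n,c,roi in(("top",t,(200,205,285,285)),("scene",s,(350,260,445,325))):
    print(n)
    for b in blobs(c,roi,bright): print(b[0],b[1].round(1),b[2])
grey=lambda im:(im.max(2)-im.min(2)<25)&(im.max(2)>60)
for n,c,roi in(("top",t,(365,230,420,270)),("scene",s,(255,170,310,215))):
    print(n)
    for b in blobs(c,roi,grey): print(b[0],b[1].round(1),b[2])
a=cv2.resize(t["frame"][190:290,350:450,::-1],None,fx=4,fy=4,interpolation=0)
b=cv2.resize(s["frame"][150:250,210:310,::-1],None,fx=4,fy=4,interpolation=0)
cv2.imwrite("pics/zoom0.png",np.hstack([a,b]))
E
```

```text
top
27 [259.4 230.9] [256 226   8  11]
59 [225.8 254.1] [221 249  11  11]
scene
20 [372.  285.7] [371 280   3  12]
56 [422.  290.4] [416 285  13  11]
top
201 [389.6 252.2] [371 237  39  25]
scene
144 [284.4 192. ] [267 181  31  24]
```

View pics/zoom0.png

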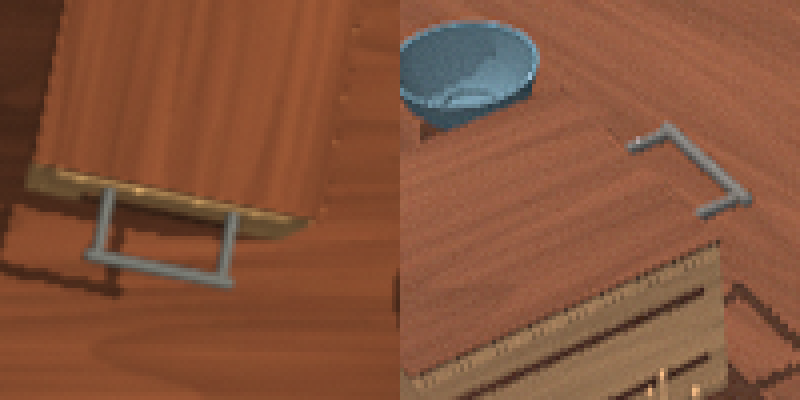

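The zoom shows the handle bar ends. In the top view they are at (372.3,253.8) and (408,260.7), and in the scene view at (296,199.5) and (276.8,182.3).

Run:
```python
from h import *
t=np.load("top0.npz");s=np.load("scene0.npz")
L,e1=tri([ray(t,372.3,253.8),ray(s,296,199.5)]);R,e2=tri([ray(t,408,260.7),ray(s,276.8,182.3)])
print(L.round(4),R.round(4),e1,e2,np.linalg.norm(L-R))
d=(L-R)/np.linalg.norm(L-R);print("mid",((L+R)/2).round(4),"y axis",d.round(3),"yaw",np.degrees(np.arctan2(-d[0],d[1])))
for n,a,b in(("ring",(225.8,254.1),(422,290.4)),("bar",(259.4,230.9),(372,285.7))):
    print(n,[x for x in tri([ray(t,*a),ray(s,*b)])],plane(t,*a,.055).round(4),plane(s,*b,.055).round(4))
for n,z in(("dish",.024),):
    print(plane(t,309,298,z))
```

```text
[ 0.5292 -0.1736  0.1046] [ 0.5091 -0.2743  0.1014] [np.float64(0.000946175846935387), np.float64(0.0009461758469351116)] [np.float64(0.0013714124911838182), np.float64(0.0013714124911838922)] 0.10268928247835482
mid [ 0.5191 -0.224   0.103 ] y axis [0.196 0.98  0.031] yaw -11.32388628004328
ring [array([0.52951107, 0.25444387, 0.05447793]), [np.float64(0.0006712679177821683), np.float64(0.0006712679177821227)]] [0.5291 0.2549 0.055 ] [0.5304 0.2542 0.055 ]
bar [array([0.59969577, 0.15663229, 0.05539506]), [np.float64(0.0008329276010576921), np.float64(0.0008329276010575667)]] [0.5992 0.1573 0.055 ] [0.5999 0.1557 0.055 ]
[0.40268763 0.00820488 0.024     ]
```

The ring is at (0.530,0.2545,0.055), and the two views agree to about 1 mm. The handle is at (0.519,-0.224,0.104), with chest yaw about -11.3°. Now I work out the move to a point above the handle.

```bash
cat > go.py <<'E'
import sys,numpy as np
from scipy.spatial.transform import Rotation as Ro
from plant import robot
def R_of(yaw): # tool x at yaw, z down
    y=np.radians(yaw);x=np.array([np.cos(y),np.sin(y),0]);z=np.array([0,0,-1.]);return np.c_[x,np.cross(z,x),z]
def rel(p,yaw):
    o=robot.get_obs();R=Ro.from_rotvec(o["ee_rot"]).as_matrix()
    d=R.T@(np.array(p)-o["tcp_pos"]);w=Ro.from_matrix(R.T@R_of(yaw)).as_rotvec(degrees=True)
    print("t",round(o["clock"],2),"tcp",np.round(o["tcp_pos"],4),"yaw",round(np.degrees(np.arctan2(R[1,0],R[0,0])),2),"tilt",round(np.degrees(np.arccos(-R[2,2])),2),"w",round(o["width"],4),"F",np.round(o["ft_force"],2))
    print("dx dy dz",d.round(4),"w",w.round(2))
if __name__=="__main__":
    a=list(map(float,sys.argv[1:]));rel(a[:3],a[3])
E
python3 go.py .519 -.224 .20 -11.3
```

```text
t 0.15 tcp [0.158  0.6042 0.2217] yaw 75.35 tilt 0.09 w 0.087 F [ 0.46  0.79 -0.52]
dx dy dz [-0.7099  0.5588  0.0226] w [6.000e-02 8.000e-02 8.665e+01]
```

```bash
python3 -m handwheel '[{"dx":-0.71,"dy":0.559,"dz":0.0,"wz":86.6,"fingers":0},{"dx":-0.71,"dy":0.559,"dz":0.0,"wz":86.6,"fingers":0},{"dx":-0.71,"dy":0.559,"dz":0.0,"wz":86.6,"fingers":0},{"dx":-0.71,"dy":0.559,"dz":0.0,"wz":86.6,"fingers":0},{"dx":-0.71,"dy":0.559,"dz":0.0,"wz":86.6,"fingers":0},{"dx":-0.71,"dy":0.559,"dz":0.0,"wz":86.6,"fingers":0},{"dx":-0.71,"dy":0.559,"dz":0.0,"wz":86.6,"fingers":0},{"dx":-0.71,"dy":0.559,"dz":0.0,"wz":86.6,"fingers":0},{"dx":-0.71,"dy":0.559,"dz":0.0,"wz":86.6,"fingers":0},{"dx":-0.71,"dy":0.559,"dz":0.0,"wz":86.6,"fingers":0},{"dx":-0.71,"dy":0.559,"dz":0.0,"wz":86.6,"fingers":0},{"dx":-0.71,"dy":0.559,"dz":0.0,"wz":86.6,"fingers":0},{"dx":-0.71,"dy":0.559,"dz":0.0,"wz":86.6,"fingers":0},{"dx":-0.71,"dy":0.559,"dz":0.0,"wz":86.6,"fingers":0},{"dx":-0.71,"dy":0.559,"dz":0.0,"wz":86.6,"fingers":0},{"dx":-0.71,"dy":0.559,"dz":0.022,"wz":86.6,"fingers":-0.1},{"dx":-0.71,"dy":0.559,"dz":0.022,"wz":86.6,"fingers":-0.1},{"dx":-0.71,"dy":0.559,"dz":0.022,"wz":86.6,"fingers":-0.1}]'
python3 go.py .519 -.224 .087 -11.3
python3 - <<'E'
from plant import robot
import cv2,numpy as np
for n in ["wrist"]:
    c=robot.read_camera(n); cv2.imwrite(f"pics/{n}1.png",c["frame"][:,:,::-1]); np.savez(f"{n}1.npz",**c)
E
```

```text
t 0.15 tcp [0.158  0.6042 0.2217] yaw 75.35 tilt 0.09 w 0.087 F [ 0.46  0.79 -0.52]
dx dy dz [-0.7097  0.5589  0.1356] w [6.000e-02 8.000e-02 8.665e+01]$[0]: bad value
```

View pics/wrist1.png

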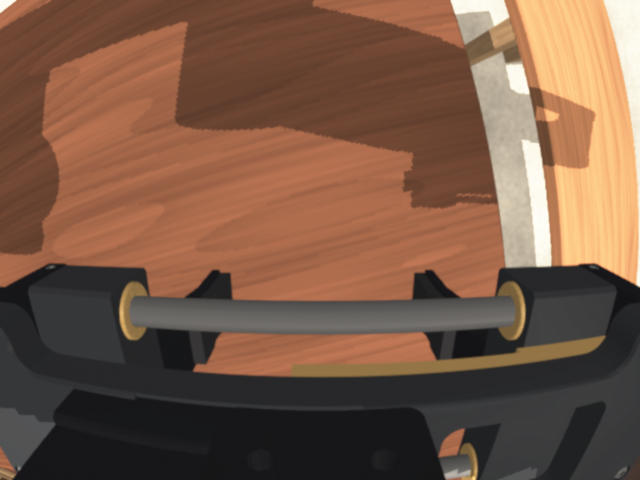

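```bash
python3 -m handwheel --help; python3 -m handwheel '[{"dx":-0.05,"dy":0.04,"dz":0.0,"wx":0,"wy":0,"wz":6,"fingers":0}]'
```

```text
clock: 0.32
tcp_pos: [0.1825, 0.5484, 0.2204]
ee_rot: [2.582, 1.788, -0.004]
ft_force: [1.1, -1.0, -0.4]
width: 0.0824invalid input: not JSON, or not a number
```

```bash
python3 go.py .519 -.224 .20 -11.3; python3 -m handwheel '[{"dx":-0.3,"dy":0.2,"dz":0.0,"wx":0,"wy":0,"wz":30,"fingers":0}]'; python3 go.py .519 -.224 .20 -11.3
```

```text
t 0.33 tcp [0.1825 0.5484 0.2204] yaw 69.41 tilt 0.14 w 0.0824 F [ 1.08 -1.03 -0.43]
dx dy dz [-0.6047  0.5867  0.0215] w [7.000e-02 1.400e-01 8.071e+01]
clock: 0.45
tcp_pos: [0.1979, 0.4853, 0.2209]
ee_rot: [2.741, 1.53, -0.003]
ft_force: [0.4, -0.9, 1.3]
width: 0.0743
t 0.45 tcp [0.1979 0.4853 0.2209] yaw 58.35 tilt 0.16 w 0.0743 F [ 0.39 -0.86  1.26]
dx dy dz [-0.4352  0.6455  0.0226] w [ 0.13  0.11 69.65]
```

```bash
python3 -m handwheel '[{"dx":-0.22,"dy":0.32,"dz":0.0,"wx":0,"wy":0,"wz":40,"fingers":0},{"dx":-0.22,"dy":0.32,"dz":0.0,"wx":0,"wy":0,"wz":40,"fingers":0},{"dx":-0.22,"dy":0.32,"dz":0.0,"wx":0,"wy":0,"wz":40,"fingers":0},{"dx":-0.22,"dy":0.32,"dz":0.0,"wx":0,"wy":0,"wz":40,"fingers":0},{"dx":-0.22,"dy":0.32,"dz":0.0,"wx":0,"wy":0,"wz":40,"fingers":0},{"dx":-0.22,"dy":0.32,"dz":0.0,"wx":0,"wy":0,"wz":40,"fingers":0},{"dx":-0.22,"dy":0.32,"dz":0.0,"wx":0,"wy":0,"wz":40,"fingers":0}]'; python3 go.py .519 -.224 .20 -11.3
```

```text
clock: 1.32
tcp_pos: [0.3559, 0.1268, 0.2219]
ee_rot: [3.099, 0.492, -0.001]
ft_force: [0.4, 1.1, 1.4]
width: 0.0434
t 1.32 tcp [0.3559 0.1268 0.2219] yaw 18.03 tilt 0.2 w 0.0434 F [0.36 1.1  1.35]
dx dy dz [0.0466 0.384  0.0231] w [2.000e-01 1.000e-02 2.933e+01]
```

```bash
python3 -m handwheel '[{"dx":0.047,"dy":0.384,"dz":0.02,"wx":0.2,"wy":0,"wz":29.3,"fingers":-0.1},{"dx":0.047,"dy":0.384,"dz":0.02,"wx":0.2,"wy":0,"wz":29.3,"fingers":-0.1},{"dx":0.047,"dy":0.384,"dz":0.02,"wx":0.2,"wy":0,"wz":29.3,"fingers":-0.1},{"dx":0.047,"dy":0.384,"dz":0.02,"wx":0.2,"wy":0,"wz":29.3,"fingers":-0.1},{"dx":0.047,"dy":0.384,"dz":0.02,"wx":0.2,"wy":0,"wz":29.3,"fingers":-0.1},{"dx":0.047,"dy":0.384,"dz":0.02,"wx":0.2,"wy":0,"wz":29.3,"fingers":-0.1},{"dx":0.047,"dy":0.384,"dz":0.02,"wx":0.2,"wy":0,"wz":29.3,"fingers":-0.1},{"dx":0.047,"dy":0.384,"dz":0.02,"wx":0.2,"wy":0,"wz":29.3,"fingers":-0.1}]'; python3 go.py .519 -.224 .087 -11.3
python3 - <<'E'
from plant import robot
import cv2,numpy as np
for n in ["wrist"]:
    c=robot.read_camera(n); cv2.imwrite(f"pics/{n}2.png",c["frame"][:,:,::-1]); np.savez(f"{n}2.npz",**c)
E
```

```text
clock: 2.33
tcp_pos: [0.5191, -0.2241, 0.2025]
ee_rot: [-3.125, 0.311, 0.002]
ft_force: [0.2, 0.7, 0.8]
width: 0.0392
t 2.33 tcp [ 0.5191 -0.2241  0.2025] yaw -11.35 tilt 0.1 w 0.0392 F [0.16 0.66 0.75]
dx dy dz [1.000e-04 0.000e+00 1.155e-01] w [-0.05  0.09 -0.05]
```

View pics/wrist2.png

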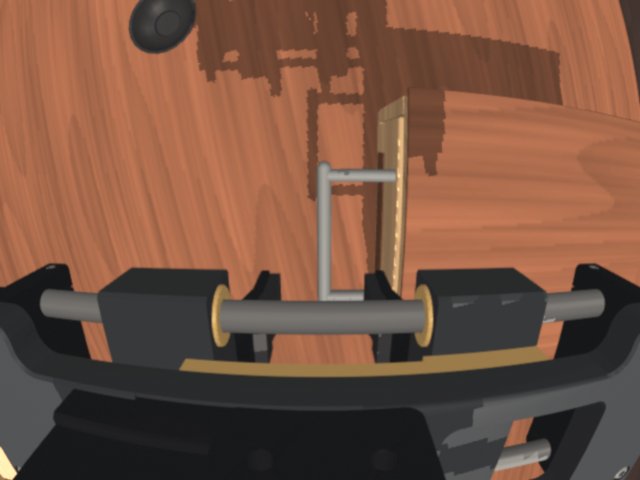

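The wrist view shows the handle bar along column 324, from row 167 to about 297, centred between the fingers (columns 262-378).

Run:
```python
from h import *
w=np.load("wrist2.npz");t=np.load("top0.npz")
a=plane(w,324,166,.106,True);b=plane(w,324,297,.106,True);print(a,b,(a+b)/2,np.linalg.norm(a-b),np.degrees(np.arctan2(-(a-b)[0],(a-b)[1])))
print(tri([ray(w,324,168,True),ray(t,372.3,253.8)]),tri([ray(w,324,297,True),ray(t,408,260.7)]))
```

```text
[ 0.53110291 -0.17263271  0.106     ] [ 0.51210885 -0.26815035  0.106     ] [ 0.52160588 -0.22039153  0.106     ] 0.09738785088633337 -11.246780358917448
(array([ 0.5306833 , -0.1752932 ,  0.08379535]), [np.float64(0.00017361572844363073), np.float64(0.00017361572844371972)]) (array([ 0.51091014, -0.27796264,  0.08428014]), [np.float64(0.0007255056031190609), np.float64(0.0007255056031187176)])
```

The handle heights are 0.103 (scene+top), 0.106 (text) and 0.084 (the poorly conditioned wrist+top pair). I take 0.105, descend and pinch.

```bash
python3 -m handwheel '[{"dx":0.001,"dy":0,"dz":0.05,"wx":0,"wy":0,"wz":0,"fingers":-0.1},{"dx":0.001,"dy":0,"dz":0.09,"wx":0,"wy":0,"wz":0,"fingers":-0.1},{"dx":0.001,"dy":0,"dz":0.115,"wx":0,"wy":0,"wz":0,"fingers":-0.1},{"dx":0.001,"dy":0,"dz":0.115,"wx":0,"wy":0,"wz":0,"fingers":-0.1},{"dx":0.001,"dy":0,"dz":0.115,"wx":0,"wy":0,"wz":0,"fingers":-1},{"dx":0.001,"dy":0,"dz":0.115,"wx":0,"wy":0,"wz":0,"fingers":-1},{"dx":0.001,"dy":0,"dz":0.115,"wx":0,"wy":0,"wz":0,"fingers":-1},{"dx":0.001,"dy":0,"dz":0.115,"wx":0,"wy":0,"wz":0,"fingers":-1}]'; python3 go.py .4015 -.2 .087 -11.3
```

```text
clock: 3.38
tcp_pos: [0.5202, -0.2234, 0.0885]
ee_rot: [-3.126, 0.309, 0.0]
ft_force: [-0.1, 0.1, 3.7]
width: 0.0091
t 3.38 tcp [ 0.5202 -0.2234  0.0885] yaw -11.29 tilt 0.04 w 0.0091 F [-0.14  0.14  3.73]
dx dy dz [-0.121   0.0003  0.0015] w [-0.03  0.01  0.01]
```

Opening is 9.1 mm, so the bar is gripped. Pulling.

```bash
python3 -m handwheel '[{"dx":-0.02,"dy":0,"dz":0,"wx":0,"wy":0,"wz":0,"fingers":-1},{"dx":-0.04,"dy":0,"dz":0,"wx":0,"wy":0,"wz":0,"fingers":-1},{"dx":-0.06,"dy":0,"dz":0,"wx":0,"wy":0,"wz":0,"fingers":-1},{"dx":-0.08,"dy":0,"dz":0,"wx":0,"wy":0,"wz":0,"fingers":-1},{"dx":-0.095,"dy":0,"dz":0,"wx":0,"wy":0,"wz":0,"fingers":-1},{"dx":-0.102,"dy":0,"dz":0,"wx":0,"wy":0,"wz":0,"fingers":-1},{"dx":-0.105,"dy":0,"dz":0,"wx":0,"wy":0,"wz":0,"fingers":-1}]'; python3 go.py .4015 -.2 .087 -11.3
```

```text
clock: 4.25
tcp_pos: [0.4171, -0.2029, 0.0886]
ee_rot: [-3.126, 0.309, -0.0]
ft_force: [1.4, -1.6, -4.3]
width: 0.0085
t 4.25 tcp [ 0.4171 -0.2029  0.0886] yaw -11.31 tilt 0.03 w 0.0085 F [ 1.41 -1.56 -4.34]
dx dy dz [-0.0159  0.0002  0.0015] w [-0.03 -0.01 -0.01]
```

```bash
python3 -m handwheel '[{"dx":-0.004,"dy":0,"dz":0,"wx":0,"wy":0,"wz":0,"fingers":-1},{"dx":-0.008,"dy":0,"dz":0,"wx":0,"wy":0,"wz":0,"fingers":-1},{"dx":-0.011,"dy":0,"dz":0,"wx":0,"wy":0,"wz":0,"fingers":-1},{"dx":-0.013,"dy":0,"dz":0,"wx":0,"wy":0,"wz":0,"fingers":-1},{"dx":-0.013,"dy":0,"dz":0,"wx":0,"wy":0,"wz":0,"fingers":-1}]'; python3 go.py .4015 -.2 .087 -11.3
```

```text
clock: 4.88
tcp_pos: [0.4052, -0.2006, 0.0886]
ee_rot: [-3.126, 0.31, -0.004]
ft_force: [6.0, -1.8, -6.8]
width: 0.0085
t 4.88 tcp [ 0.4052 -0.2006  0.0886] yaw -11.32 tilt 0.15 w 0.0085 F [ 6.04 -1.83 -6.77]
dx dy dz [-0.0038  0.0001  0.0016] w [-0.02 -0.15 -0.02]
```

```bash
python3 -m handwheel '[{"dx":-0.003,"dy":0,"dz":0,"wx":0,"wy":0,"wz":0,"fingers":-1},{"dx":-0.004,"dy":0,"dz":0,"wx":0,"wy":0,"wz":0,"fingers":-1},{"dx":-0.004,"dy":0,"dz":0,"wx":0,"wy":0,"wz":0,"fingers":-1}]'; python3 go.py .4015 -.2 .087 -11.3
python3 - <<'E'
from plant import robot
import cv2,numpy as np
for n in ["top"]:
    c=robot.read_camera(n); cv2.imwrite(f"pics/{n}3.png",cv2.resize(c["frame"][180:330,300:500,::-1],None,fx=4,fy=4,interpolation=0)); np.savez(f"{n}3.npz",**c)
E
```

```text
clock: 5.25
tcp_pos: [0.4053, -0.2006, 0.0887]
ee_rot: [3.125, -0.311, 0.019]
ft_force: [19.6, -4.1, -19.0]
width: 0.0084
t 5.25 tcp [ 0.4053 -0.2006  0.0887] yaw -11.37 tilt 0.71 w 0.0084 F [ 19.62  -4.13 -18.99]
dx dy dz [-0.0038  0.0001  0.0016] w [ 0.02 -0.71 -0.07]
```

View pics/top3.png

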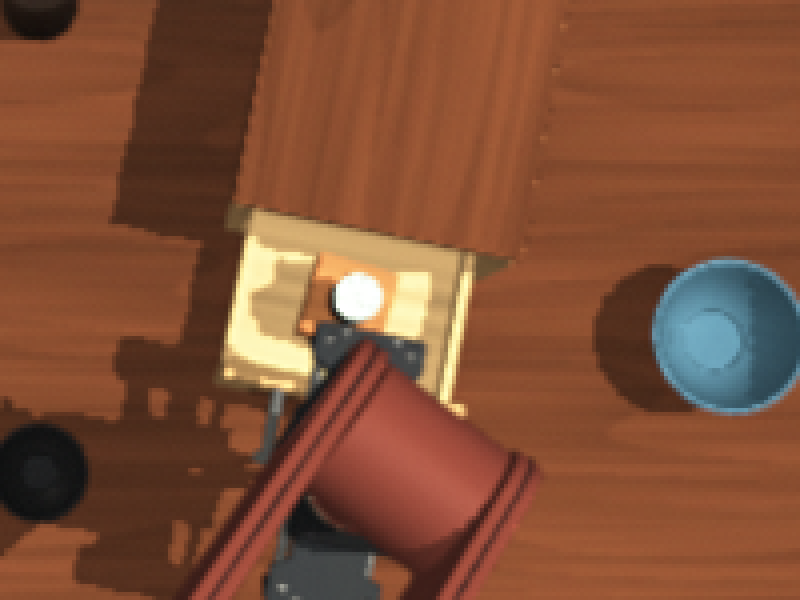

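It is at the stop: 20 N with no further movement, 117 mm pulled. The white dial is visible at top pixel (389,254). Release and rise.

```bash
python3 -m handwheel '[{"dx":0.0,"dy":0,"dz":0,"wx":0,"wy":0.7,"wz":0,"fingers":-1},{"dx":0,"dy":0,"dz":0,"wx":0,"wy":0.7,"wz":0,"fingers":-0.2},{"dx":0,"dy":0,"dz":0,"wx":0,"wy":0.7,"wz":0,"fingers":-0.2},{"dx":0,"dy":0,"dz":-0.03,"wx":0,"wy":0.7,"wz":0,"fingers":-0.2},{"dx":0,"dy":0,"dz":-0.08,"wx":0,"wy":0.7,"wz":0,"fingers":-0.2},{"dx":0,"dy":0,"dz":-0.13,"wx":0,"wy":0.7,"wz":0,"fingers":1},{"dx":0,"dy":0,"dz":-0.13,"wx":0,"wy":0.7,"wz":0,"fingers":1}]'; python3 go.py .38 -.2 .25 78.7
python3 - <<'E'
from h import *
w=np.load("wrist2.npz");t=np.load("top3.npz")
print(plane(t,389.2,254.2,.107))
from plant import robot
c=robot.read_camera("wrist");cv2.imwrite("pics/wrist3.png",c["frame"][:,:,::-1])
print(ray(c,320,240,True))
E
```

```text
clock: 6.18
tcp_pos: [0.4059, -0.2019, 0.2238]
ee_rot: [3.118, -0.31, 0.05]
ft_force: [0.4, -0.7, 0.4]
width: 0.0474
t 6.17 tcp [ 0.4059 -0.2019  0.2238] yaw -11.37 tilt 1.87 w 0.0474 F [ 0.43 -0.69  0.42]
dx dy dz [-0.0249  0.0033 -0.0271] w [  1.64  -1.27 -90.06]
[ 0.52761221 -0.22090171  0.107     ]
(array([ 0.41477932, -0.13305712,  0.38472473]), array([-0.02602071, -0.26168304, -0.96480304]))
```

View pics/wrist3.png

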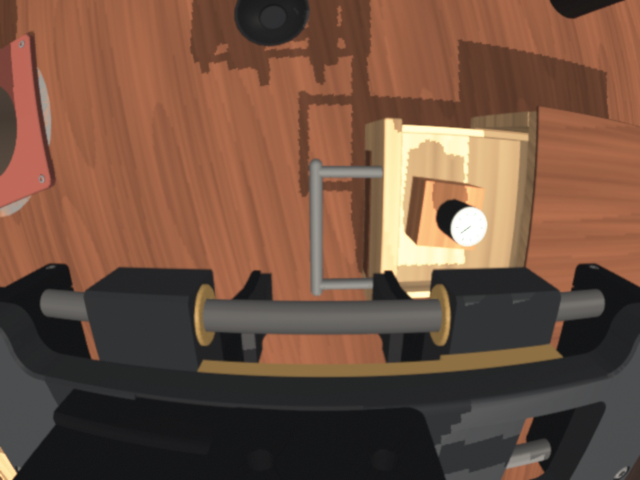

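The wrist view shows the open drawer, with the block and the white dial at about (468,227). Now I mask the dial in three views.

```bash
python3 - <<'E'
from h import *
from plant import robot
W=robot.read_camera("wrist");T=robot.read_camera("top");S=robot.read_camera("scene")
t3=np.load("top3.npz")
for n,c in(("w",W),("t",T),("s",S)): np.savez(f"{n}4.npz",**c)
white=lambda im: im.min(2)>170
rs=[]
for n,c,roi,f in(("w",W,(420,180,520,270),1),("t3",t3,(370,235,410,270),0),("t",T,(370,235,410,275),0),("s",S,(200,130,330,250),0)):
    for b in blobs(c,roi,white): print(n,b[0],b[1].round(2),b[2],plane(c,*b[1],.107,f).round(4))
cv2.imwrite("pics/s4.png",cv2.resize(S["frame"][150:270,180:340,::-1],None,fx=5,fy=5,interpolation=0))
E
python3 go.py .527 -.222 .25 78.7
```

```text
w 9 [468.33 181.56] [467 180   3   4] [ 0.53   -0.1836  0.107 ]
w 1147 [472.2  228.31] [454 209  37  40] [ 0.529  -0.2222  0.107 ]
w 776 [441.81 257.23] [420 248  48  20] [ 0.4999 -0.241   0.107 ]
t3 9 [373.   243.67] [371 243   6   2] [ 0.5575 -0.1748  0.107 ]
t3 115 [389.32 253.72] [384 248  12  12] [ 0.529  -0.2213  0.107 ]
t3 28 [403.  250.5] [400 249   7   4] [ 0.5386 -0.2605  0.107 ]
t3 61 [401.16 258.9 ] [397 255   9   9] [ 0.5144 -0.2549  0.107 ]
t3 24 [372.75 267.75] [370 266   7   4] [ 0.4885 -0.1737  0.107 ]
t 9 [373.   243.67] [371 243   6   2] [ 0.5575 -0.1748  0.107 ]
t 90 [389.32 252.58] [384 248  12   9] [ 0.5323 -0.2213  0.107 ]
t 27 [403.11 250.44] [400 249   7   4] [ 0.5387 -0.2608  0.107 ]
t 25 [401.84 256.52] [398 255   8   4] [ 0.5213 -0.2569  0.107 ]
t 63 [374.79 269.33] [370 266  12   8] [ 0.484  -0.1795  0.107 ]
s 80 [283.62 191.36] [278 187  12   9] [ 0.5294 -0.223   0.107 ]
s 131 [304.05 215.11] [291 204  28  24] [ 0.5641 -0.1095  0.107 ]
t 6.38 tcp [ 0.4028 -0.1997  0.2172] yaw -11.37 tilt 1.27 w 0.0628 F [-0.25  0.81 -0.09]
dx dy dz [ 0.1268 -0.0026 -0.03  ] w [  0.96  -1.03 -90.07]
```

View pics/s4.png

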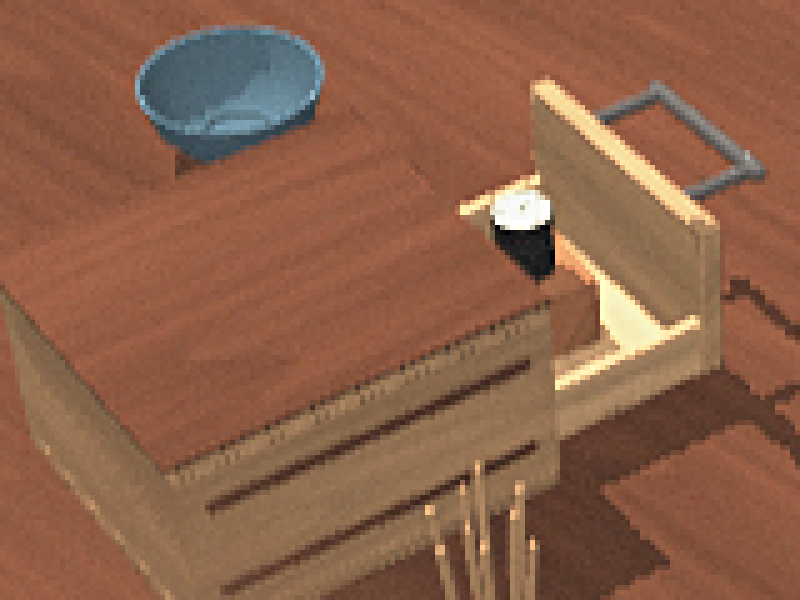

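The dial from the wrist, top and scene views lands at (0.529,-0.222) when cast at z=0.107. All three agree within 1 mm, which confirms the height. Rotate and move above it.

```bash
python3 - <<'E'
from h import *
w=np.load("w4.npz");t=np.load("top3.npz");s=np.load("s4.npz")
print(tri([ray(w,472.2,228.3,True),ray(t,389.3,253.7),ray(s,283.6,191.4)]))
E
python3 go.py .529 -.222 .20 78.7
python3 -m handwheel '[{"dx":0.03,"dy":0,"dz":-0.01,"wx":0.9,"wy":-1,"wz":-90,"fingers":1},{"dx":0.06,"dy":0,"dz":-0.01,"wx":0.9,"wy":-1,"wz":-90,"fingers":1},{"dx":0.09,"dy":0,"dz":-0.01,"wx":0.9,"wy":-1,"wz":-90,"fingers":1},{"dx":0.129,"dy":0.003,"dz":0.01,"wx":0.9,"wy":-1,"wz":-90,"fingers":1},{"dx":0.129,"dy":0.003,"dz":0.01,"wx":0.9,"wy":-1,"wz":-90,"fingers":1},{"dx":0.129,"dy":0.003,"dz":0.01,"wx":0.9,"wy":-1,"wz":-90,"fingers":1},{"dx":0.129,"dy":0.003,"dz":0.01,"wx":0.9,"wy":-1,"wz":-90,"fingers":1},{"dx":0.129,"dy":0.003,"dz":0.01,"wx":0.9,"wy":-1,"wz":-90,"fingers":1},{"dx":0.129,"dy":0.003,"dz":0.01,"wx":0.9,"wy":-1,"wz":-90,"fingers":1},{"dx":0.129,"dy":0.003,"dz":0.01,"wx":0.9,"wy":-1,"wz":-90,"fingers":1},{"dx":0.129,"dy":0.003,"dz":0.01,"wx":0.9,"wy":-1,"wz":-90,"fingers":1}]'
python3 go.py .529 -.222 .071 78.7
python3 - <<'E'
from h import *
from plant import robot
c=robot.read_camera("wrist");cv2.imwrite("pics/wrist5.png",c["frame"][:,:,::-1]);np.savez("w5.npz",**c)
E
```

```text
(array([ 0.52929346, -0.22199673,  0.10707965]), [np.float64(0.00030658993252545823), np.float64(0.0008342990118942778), np.float64(0.0008295471616520553)])
t 6.38 tcp [ 0.4028 -0.1997  0.2172] yaw -11.37 tilt 1.27 w 0.0628 F [-0.25  0.81 -0.09]
dx dy dz [ 0.1277 -0.003   0.0201] w [  0.96  -1.03 -90.07]
clock: 7.75
tcp_pos: [0.5284, -0.2278, 0.2089]
ee_rot: [-2.431, -1.988, 0.0]
ft_force: [-0.4, -0.0, 0.1]
width: 0.0867
t 7.75 tcp [ 0.5284 -0.2278  0.2089] yaw 78.54 tilt 0.05 w 0.0867 F [-0.39 -0.    0.14]
dx dy dz [ 0.0058 -0.0004  0.138 ] w [-0.05 -0.02 -0.16]
```

View pics/wrist5.png

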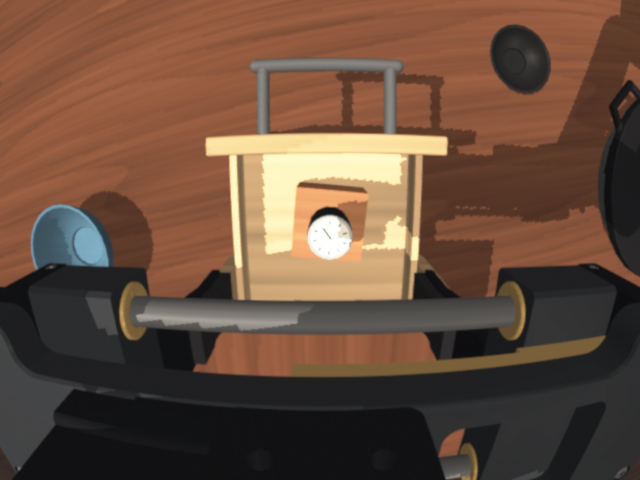

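The wrist view from a second place shows the dial at (330,237), between the fingers, with clearance on each side. Descend and close.

```bash
python3 -m handwheel '[{"dx":0.006,"dy":0,"dz":0.03,"wx":0,"wy":0,"wz":0,"fingers":1},{"dx":0.006,"dy":0,"dz":0.07,"wx":0,"wy":0,"wz":0,"fingers":1},{"dx":0.006,"dy":0,"dz":0.11,"wx":0,"wy":0,"wz":0,"fingers":1},{"dx":0.006,"dy":0,"dz":0.13,"wx":0,"wy":0,"wz":0,"fingers":1},{"dx":0.006,"dy":0,"dz":0.138,"wx":0,"wy":0,"wz":0,"fingers":1},{"dx":0.006,"dy":0,"dz":0.138,"wx":0,"wy":0,"wz":0,"fingers":1}]'
python3 go.py .529 -.222 .071 78.7
python3 - <<'E'
from h import *
from plant import robot
c=robot.read_camera("wrist");cv2.imwrite("pics/wrist6.png",c["frame"][:,:,::-1])
E
```

```text
clock: 8.55
tcp_pos: [0.5301, -0.2223, 0.0718]
ee_rot: [2.432, 1.989, 0.0]
ft_force: [0.2, 0.0, 0.3]
width: 0.0872
t 8.55 tcp [ 0.5301 -0.2223  0.0718] yaw 78.55 tilt 0.02 w 0.0872 F [0.18 0.03 0.32]
dx dy dz [ 0.     -0.0011  0.0008] w [ 0.02 -0.   -0.15]
```

View pics/wrist6.png

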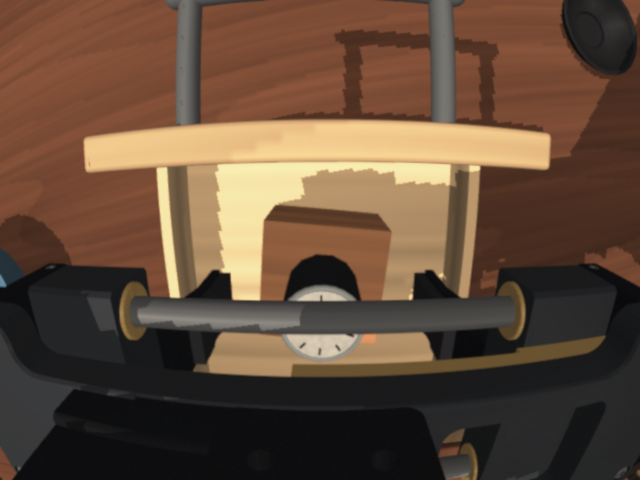

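The head is centred between the fingers, with the dial at (320,322). Close and lift straight up.

```bash
python3 -m handwheel '[{"dx":0,"dy":-0.001,"dz":0,"wx":0,"wy":0,"wz":0,"fingers":-1},{"dx":0,"dy":-0.001,"dz":0,"wx":0,"wy":0,"wz":0,"fingers":-1},{"dx":0,"dy":-0.001,"dz":0,"wx":0,"wy":0,"wz":0,"fingers":-1},{"dx":0,"dy":-0.001,"dz":0,"wx":0,"wy":0,"wz":0,"fingers":-1},{"dx":0,"dy":-0.001,"dz":0,"wx":0,"wy":0,"wz":0,"fingers":-1},{"dx":0,"dy":-0.001,"dz":0,"wx":0,"wy":0,"wz":0,"fingers":-1},{"dx":0,"dy":-0.001,"dz":0,"wx":0,"wy":0,"wz":0,"fingers":-1},{"dx":0,"dy":-0.001,"dz":0,"wx":0,"wy":0,"wz":0,"fingers":-1}]'
python3 go.py .529 -.222 .2 78.7
```

```text
clock: 9.6
tcp_pos: [0.5295, -0.2223, 0.0725]
ee_rot: [2.431, 1.988, 0.001]
ft_force: [-0.7, -1.0, 0.1]
width: 0.0331
t 9.6 tcp [ 0.5295 -0.2223  0.0725] yaw 78.55 tilt 0.08 w 0.0331 F [-0.73 -0.97  0.11]
dx dy dz [ 1.000e-04 -4.000e-04 -1.275e-01] w [ 0.07  0.02 -0.15]
```

```bash
python3 -m handwheel '[{"dx":0,"dy":0,"dz":-0.015,"wx":0,"wy":0,"wz":0,"fingers":-1},{"dx":0,"dy":0,"dz":-0.03,"wx":0,"wy":0,"wz":0,"fingers":-1},{"dx":0,"dy":0,"dz":-0.05,"wx":0,"wy":0,"wz":0,"fingers":-1},{"dx":0,"dy":0,"dz":-0.08,"wx":0,"wy":0,"wz":0,"fingers":-1},{"dx":0,"dy":0,"dz":-0.12,"wx":0,"wy":0,"wz":0,"fingers":-1},{"dx":0,"dy":0,"dz":-0.14,"wx":0,"wy":0,"wz":0,"fingers":-1},{"dx":0,"dy":0,"dz":-0.14,"wx":0,"wy":0,"wz":0,"fingers":-1}]'
python3 go.py .529 -.222 .2 78.7
python3 - <<'E'
from h import *
from plant import robot
c=robot.read_camera("wrist");cv2.imwrite("pics/wrist7.png",c["frame"][:,:,::-1]);np.savez("w7.npz",**c)
S=robot.read_camera("scene");np.savez("s7.npz",**S);cv2.imwrite("pics/s7.png",cv2.resize(S["frame"][100:250,180:380,::-1],None,fx=4,fy=4,interpolation=0))
E
```

```text
clock: 10.48
tcp_pos: [0.5305, -0.2228, 0.2149]
ee_rot: [2.428, 1.985, 0.003]
ft_force: [0.7, -0.4, -0.8]
width: 0.0335
t 10.47 tcp [ 0.5305 -0.2228  0.2149] yaw 78.55 tilt 0.34 w 0.0335 F [ 0.7  -0.37 -0.82]
dx dy dz [ 0.0006 -0.0017  0.0149] w [ 0.32  0.11 -0.15]
```

View pics/wrist7.png

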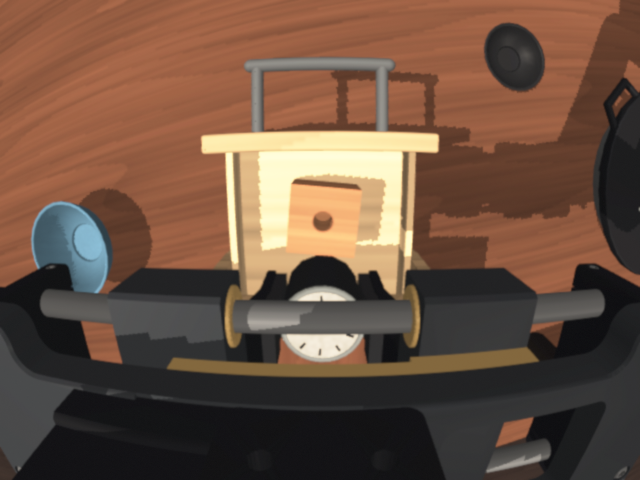

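View pics/s7.png

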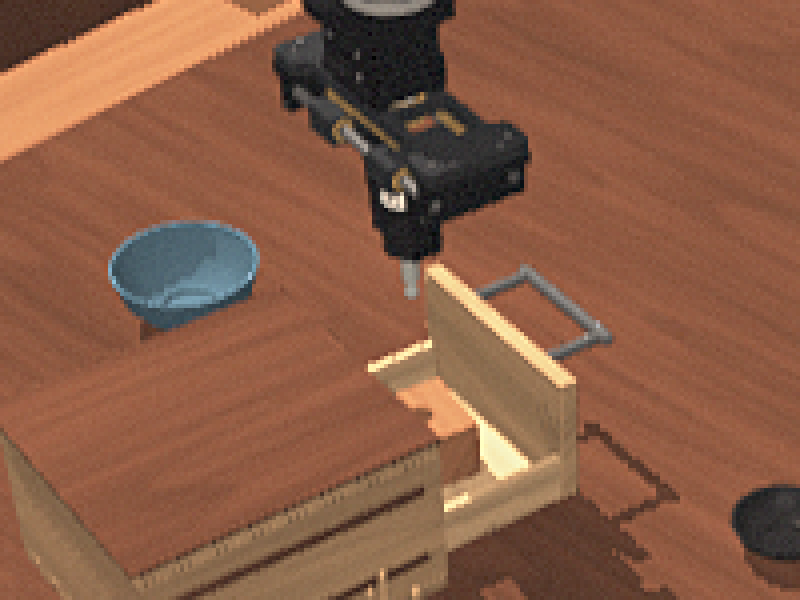

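The thermometer is up out of the block, hanging straight with its tip visible below the fingers, and the block is still in the drawer. Now over the ring.

```bash
python3 go.py .53 .2545 .2 78.7; python3 go.py .5 .02 .23 78.7;python3 - <<'E'
from h import *
t=np.load("top0.npz")
print(plane(t,308,155,.19),plane(t,310,185,.1))
w=np.load("w7.npz")
E
```

```text
t 10.57 tcp [ 0.5288 -0.2219  0.2114] yaw 78.55 tilt 0.01 w 0.0335 F [-0.28  0.45 -1.62]
dx dy dz [ 0.4671 -0.0934  0.0114] w [-0.   -0.01 -0.15]
t 10.57 tcp [ 0.5288 -0.2219  0.2114] yaw 78.55 tilt 0.01 w 0.0335 F [-0.28  0.45 -1.62]
dx dy dz [ 0.2313 -0.0762 -0.0186] w [-0.   -0.01 -0.15]
[0.79193262 0.01214933 0.19      ] [0.7293253  0.00751485 0.1       ]
```

```bash
python3 -m handwheel '[{"dx":0.03,"dy":-0.006,"dz":0,"wx":0,"wy":0,"wz":0,"fingers":-1},{"dx":0.08,"dy":-0.016,"dz":0,"wx":0,"wy":0,"wz":0,"fingers":-1},{"dx":0.13,"dy":-0.026,"dz":0,"wx":0,"wy":0,"wz":0,"fingers":-1},{"dx":0.18,"dy":-0.036,"dz":0,"wx":0,"wy":0,"wz":0,"fingers":-1},{"dx":0.23,"dy":-0.046,"dz":0,"wx":0,"wy":0,"wz":0,"fingers":-1},{"dx":0.28,"dy":-0.056,"dz":0,"wx":0,"wy":0,"wz":0,"fingers":-1},{"dx":0.33,"dy":-0.066,"dz":0,"wx":0,"wy":0,"wz":0,"fingers":-1},{"dx":0.38,"dy":-0.076,"dz":0,"wx":0,"wy":0,"wz":0,"fingers":-1},{"dx":0.42,"dy":-0.084,"dz":0.01,"wx":0,"wy":0,"wz":0,"fingers":-1},{"dx":0.45,"dy":-0.09,"dz":0.03,"wx":0,"wy":0,"wz":0,"fingers":-1},{"dx":0.467,"dy":-0.093,"dz":0.05,"wx":0,"wy":0,"wz":0,"fingers":-1},{"dx":0.467,"dy":-0.093,"dz":0.07,"wx":0,"wy":0,"wz":0,"fingers":-1},{"dx":0.467,"dy":-0.093,"dz":0.07,"wx":0,"wy":0,"wz":0,"fingers":-1},{"dx":0.467,"dy":-0.093,"dz":0.07,"wx":0,"wy":0,"wz":0,"fingers":-1}]'
python3 - <<'E'
from h import *
from plant import robot
for n in("wrist","scene","top"):
    c=robot.read_camera(n);np.savez(n+"8.npz",**c)
    f=c["frame"][:,:,::-1]
    if n=="scene": f=cv2.resize(f[200:350,330:530],None,fx=4,fy=4,interpolation=0)
    cv2.imwrite(f"pics/{n}8.png",f)
E
python3 go.py .53 .2545 .1 78.7
```

```text
clock: 12.32
tcp_pos: [0.5309, 0.2532, 0.1417]
ee_rot: [2.433, 1.987, 0.0]
ft_force: [-0.5, 0.1, -1.5]
width: 0.0328
t 12.47 tcp [0.5314 0.2538 0.1428] yaw 78.48 tilt 0.13 w 0.0329 F [ 0.94 -1.44 -0.43]
dx dy dz [ 0.0003 -0.0016  0.0428] w [ 0.11 -0.07 -0.22]
```

View pics/wrist8.png

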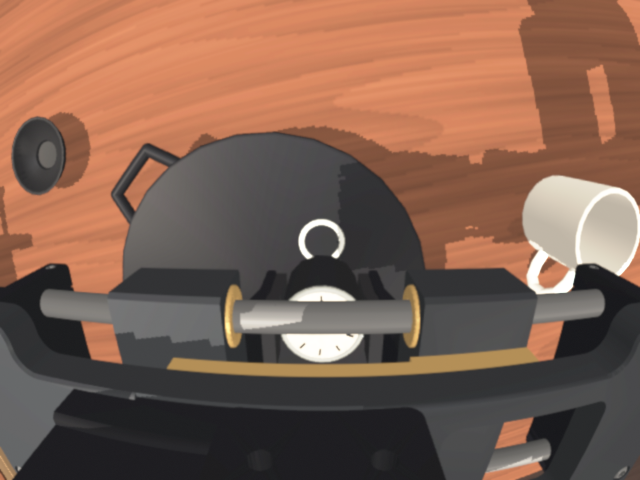

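View pics/scene8.png

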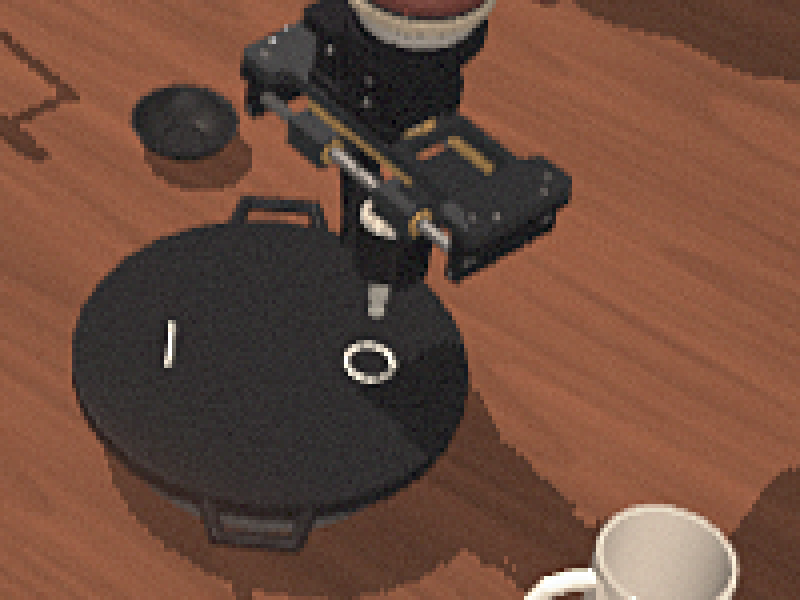

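View pics/top8.png

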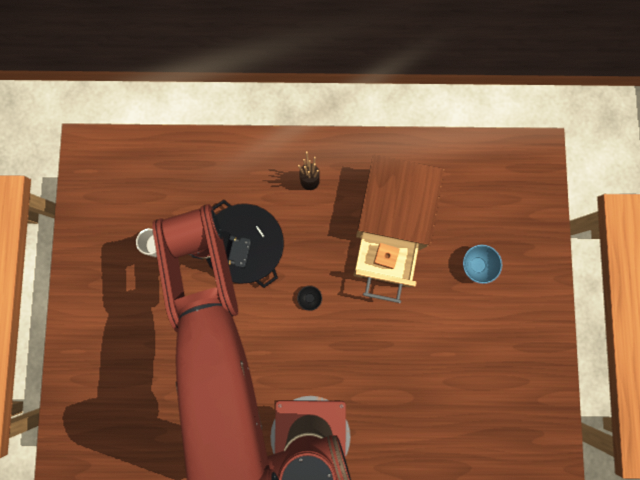

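The wrist view shows the ring at about (322,241) in line with the head. The scene view shows the tip end at about (424.2,279) just above the ring. Cross-check the ring position and tip height.

Run:
```python
from h import *
w=np.load("wrist8.npz");s=np.load("scene8.npz");t=np.load("top0.npz")
for b in blobs(w,(290,212,355,268),lambda im:im.min(2)>150): print(b[0],b[1],b[2])
u,v=322,241
b=max(blobs(w,(290,212,355,268),lambda im:im.min(2)>150),key=lambda b:b[0])
c=b[2][:2]+(b[2][2:]-1)/2
print(c,plane(w,*c,.055,True),tri([ray(w,*c,True),ray(t,225.8,254.1)]),tri([ray(w,*c,True),ray(s,422,290.4)]))
print("bottom end pred",pix(s,np.array([.531,.2535,.142-.0455])))
# tip visible end in scene: intersect ray with vertical plane through tip axis -> height
o,d=ray(s,424.2,279.3)
ax=np.array([.531,.2535]);n=np.array([d[0],d[1]])/np.hypot(d[0],d[1])
k=((ax-o[:2])@n)/(d[:2]@n);print("ray at axis",o+k*d)
```

```text
618 [320.23139159 236.19417476] [298 219  47  40]
[321.  238.5] [0.5274856  0.25316321 0.055     ] (array([0.52790943, 0.25386179, 0.05714976]), [np.float64(0.0011142178849661852), np.float64(0.001114217884966028)]) (array([0.52818962, 0.25295318, 0.05236321]), [np.float64(6.961161073076955e-05), np.float64(6.961161073068099e-05)])
bottom end pred (np.float64(423.28960100836946), np.float64(278.27628797297274))
ray at axis [0.5297514  0.2555855  0.09356001]
```

Ring estimates from all views are within 2 mm, and I take (0.5293,0.2542). Predicted and seen tip agree within about 1 px. Descend in stages.

```bash
python3 go.py .5293 .2542 .103 78.5;python3 -m handwheel '[{"dx":0,"dy":-0.002,"dz":0.01,"wx":0,"wy":0,"wz":0,"fingers":-1},{"dx":0,"dy":-0.002,"dz":0.02,"wx":0,"wy":0,"wz":0,"fingers":-1},{"dx":0,"dy":-0.002,"dz":0.03,"wx":0,"wy":0,"wz":0,"fingers":-1},{"dx":0,"dy":-0.002,"dz":0.037,"wx":0,"wy":0,"wz":0,"fingers":-1},{"dx":0,"dy":-0.002,"dz":0.038,"wx":0,"wy":0,"wz":0,"fingers":-1},{"dx":0,"dy":-0.002,"dz":0.038,"wx":0,"wy":0,"wz":0,"fingers":-1},{"dx":0,"dy":-0.002,"dz":0.038,"wx":0,"wy":0,"wz":0,"fingers":-1}]';python3 go.py .5293 .2542 .0955 78.5
python3 - <<'E'
from plant import robot
import numpy as np
F=[]
for i in range(10): robot.read_camera("wrist"); F.append(robot.get_obs()["ft_force"])
print(np.mean(F,0),np.std(F,0),robot.get_obs()["tcp_pos"])
E
```

```text
t 12.47 tcp [0.5314 0.2538 0.1428] yaw 78.48 tilt 0.13 w 0.0329 F [ 0.94 -1.44 -0.43]
dx dy dz [-0.0001 -0.0022  0.0398] w [ 0.11 -0.07 -0.02]
clock: 13.35
tcp_pos: [0.5298, 0.2544, 0.1052]
ee_rot: [2.432, 1.987, 0.005]
ft_force: [0.2, -0.1, -1.1]
width: 0.0331
t 13.35 tcp [0.5298 0.2544 0.1052] yaw 78.49 tilt 0.18 w 0.0331 F [ 0.19 -0.07 -1.09]
dx dy dz [-0.0003 -0.0005  0.0097] w [ 0.15 -0.09 -0.01]
[ 0.07428996 -0.05339444 -1.4959328 ] [0.48721459 0.63492672 0.36947888] [0.52949274 0.25424492 0.10477563]
```

Averaged free-hanging Fz is -1.50 N, the probe's weight. Press down stepwise.

```bash
python3 -m handwheel '[{"dx":0,"dy":0,"dz":0.002,"wx":0,"wy":0,"wz":0,"fingers":-1},{"dx":0,"dy":0,"dz":0.004,"wx":0,"wy":0,"wz":0,"fingers":-1},{"dx":0,"dy":0,"dz":0.006,"wx":0,"wy":0,"wz":0,"fingers":-1},{"dx":0,"dy":0,"dz":0.007,"wx":0,"wy":0,"wz":0,"fingers":-1},{"dx":0,"dy":0,"dz":0.007,"wx":0,"wy":0,"wz":0,"fingers":-1},{"dx":0,"dy":0,"dz":0.007,"wx":0,"wy":0,"wz":0,"fingers":-1}]'
python3 - <<'E'
from plant import robot
import numpy as np
F=[]
for i in range(12): robot.read_camera("wrist"); F.append(robot.get_obs()["ft_force"])
print(np.mean(F,0),np.std(F,0),robot.get_obs()["tcp_pos"])
E
python3 go.py .5293 .2542 .0955 78.5
```

```text
clock: 14.6
tcp_pos: [0.5296, 0.2543, 0.0979]
ee_rot: [2.432, 1.987, 0.004]
ft_force: [0.3, -0.6, 0.0]
width: 0.0331
[-0.15602862 -0.45352882  0.09117779] [0.47640745 0.38159188 0.49704891] [0.52949638 0.25427405 0.09777559]
t 15.2 tcp [0.5295 0.2543 0.0978] yaw 78.49 tilt 0.13 w 0.0329 F [ 0.1  -0.68  0.23]
dx dy dz [-0.0001 -0.0002  0.0023] w [ 0.11 -0.07 -0.01]
```

The force change is 1.6 N, which is about 2.3 mm pushed in (2.7 mm by kinematics). A further 2.5 mm.

```bash
python3 -m handwheel '[{"dx":0,"dy":0,"dz":0.001,"wx":0,"wy":0,"wz":0,"fingers":-1},{"dx":0,"dy":0,"dz":0.002,"wx":0,"wy":0,"wz":0,"fingers":-1},{"dx":0,"dy":0,"dz":0.0025,"wx":0,"wy":0,"wz":0,"fingers":-1},{"dx":0,"dy":0,"dz":0.0025,"wx":0,"wy":0,"wz":0,"fingers":-1},{"dx":0,"dy":0,"dz":0.0025,"wx":0,"wy":0,"wz":0,"fingers":-1}]'
python3 - <<'E'
from h import *
from plant import robot
F=[]
for i in range(12): W=robot.read_camera("wrist"); F.append(robot.get_obs()["ft_force"])
print(np.mean(F,0),np.std(F,0),robot.get_obs()["tcp_pos"])
S=robot.read_camera("scene");T=robot.read_camera("top")
np.savez("s9.npz",**S)
cv2.imwrite("pics/s9.png",cv2.resize(S["frame"][225:325,355:488,::-1],None,fx=6,fy=6,interpolation=0))
cv2.imwrite("pics/w9.png",W["frame"][:,:,::-1]);cv2.imwrite("pics/sf9.png",S["frame"][:,:,::-1])
E
python3 go.py .5293 .2542 .0955 78.5
```

```text
clock: 15.82
tcp_pos: [0.5295, 0.2543, 0.0953]
ee_rot: [2.433, 1.987, 0.003]
ft_force: [0.9, 0.2, 1.5]
width: 0.0333
[-0.45897579 -0.34753054  0.92288807] [0.44734504 0.48731217 0.3627938 ] [0.52953894 0.25428154 0.09528966]
t 16.52 tcp [0.5295 0.2543 0.0953] yaw 78.49 tilt 0.13 w 0.0331 F [-0.13 -0.65  0.81]
dx dy dz [-0.0001 -0.0002 -0.0002] w [ 0.12 -0.07 -0.01]
```

View pics/s9.png

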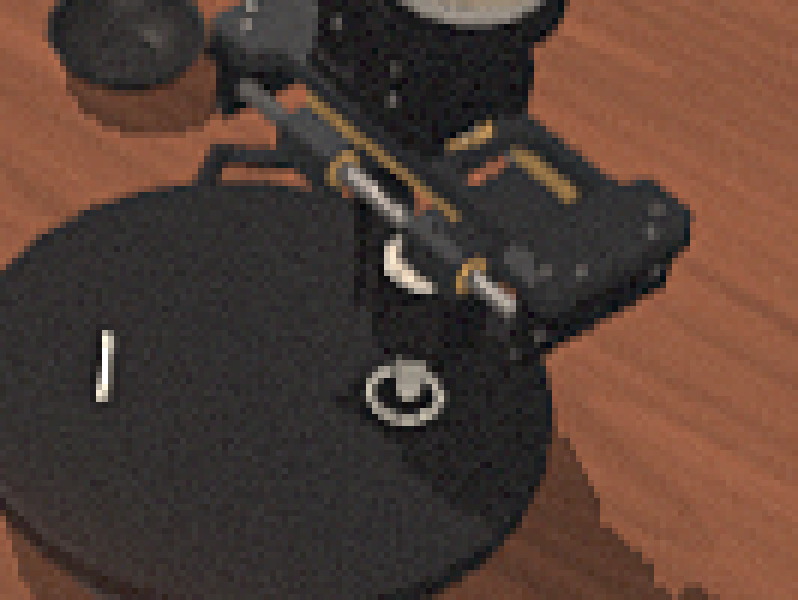

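View pics/w9.png

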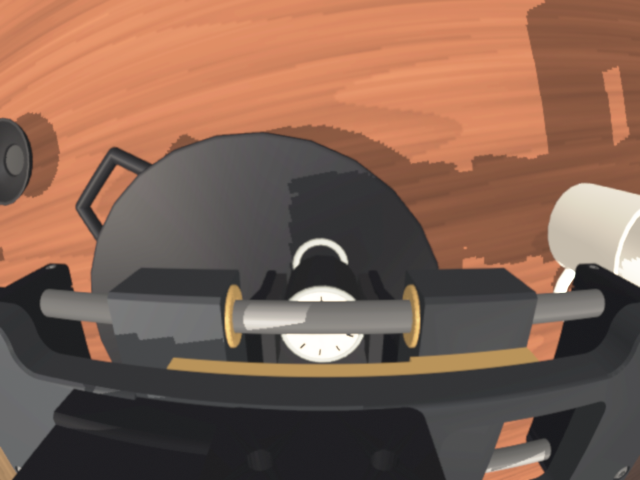

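View pics/sf9.png

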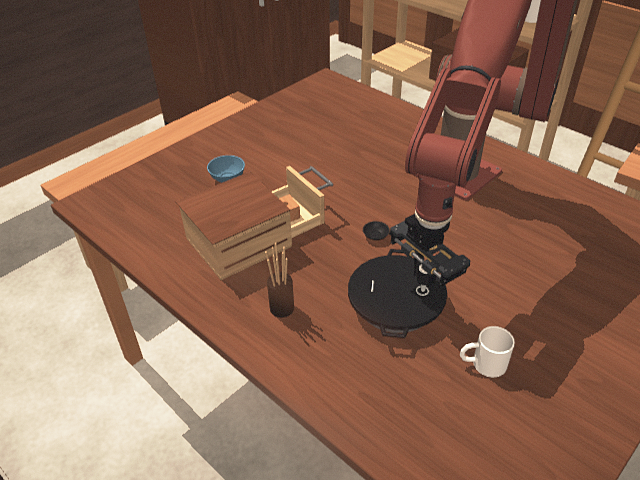

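The tip sits in the middle of the ring: ring centre (405,392), tip end about (408,398) in the zoom at roughly 0.36 mm per zoomed pixel. The measured press is 2.4 N, about half in. The drawer is open with the block in it, and the tableware is where it was. Handing in.

```bash
python3 -c "
from plant import robot
print(robot.job_done())"; python3 go.py .5293 .2542 .0955 78.5
```

```text
the job is handed in; nothing more can be done
None
the job is handed in; nothing more can be done
```

I handed the job in at about 16.5 s, with the fingers still gripping the thermometer upright on the ring mark. No verdict is reported, so what follows is from my own last checks.

- **Drawer:** I pinched the handle and pulled about 117 mm until it stopped moving under roughly 20 N. The last scene picture shows it open with the block standing in it.
- **Thermometer:** I lifted it straight out of the block. It is held with the tool tilted 0.13° and a finger opening of 33 mm.
- **Tip position:** the tool is at (0.5295, 0.2543), against my ring estimate of (0.5293, 0.2542). In the last picture the tip is inside the ring, about 2 mm from its centre, and clear of the bar mark.
- **Tip press:** 2.4 N from averaged force readings, about 5 mm pushed in. Kinematics give 5.2 mm.
- **Tableware:** it looks undisturbed in the last scene picture; I did not measure it.

These did not go cleanly:
- **Rejected move:** my first move command was refused as "bad value"; I retyped it as smaller shifts with all fields given, and those were accepted.
- **Handle height:** one wrist-and-top measurement gave 84 mm, against 103 mm from the scene and top views and 106 mm in the text. I took about 105 mm, and the grip held.
- **Ring estimates:** the camera views differed by about 2 mm.

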